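# Eject the round culture dish from its inspection stand

## Robot

A 6-joint arm with a two-finger parallel gripper is mounted at the origin on the work surface. World frame = base frame: x ahead of the robot, y to its left, z up, the work surface at z = 0. Lengths are in m, angles in degrees, forces in N, time in s.
With the tool pointing down it reaches from about 0.4 to 0.825 m from the base axis. Payload 7 kg.
Tool frame: the origin (TCP) lies midway between the tips of the shut fingers; the grasp point (between the pads) lies 19 mm behind it; z points along the fingers, y is the line along which they close (so a half turn about z gives the same grasp; the last joint's range is limited). The gripper opens to 88 mm and grips with 3 to 60 N. Pads are 19 mm wide; open, the fingers measure 130 mm over their backs; the gripper's body (78 mm by 193 mm) begins 47 mm behind the grasp point.
Start: joints at [-46.805, 20.546, 0.682, 0, -70.136, -16.507], TCP at [0.303, -0.603, 0.227] pointing down, gripper open.
Joint ranges: [-176.03, 176.03], [-82.01, 121.73], [-58.28, 71.71], [-173.87, 95.51], [-174.79, -0.11], [-173.66, 173.66]. Speed limits (degrees/s): [136.94, 136.94, 172.46, 180, 180, 180].

## Interface

Orientations are given as a 3x3 rotation matrix whose columns are the frame's x, y, z axes.
In Python, from rig import robot gives the robot as it stands. Calls block until the motion is done:
- robot.goto(position, orientation): joint-space move of the TCP to a pose.
- robot.servo_line(position, ori=None, speed=0.15): straight line of the TCP; ori=None keeps the orientation; speed is the mean speed in m/s.
- robot.movej(angles): joint-space move.
- robot.move_gripper(opening): opening from 0.0 (shut) to 1.0 (fully open); the grip force is fixed at half the most; returns when the fingers have stopped.
- robot.dwell(seconds).
- robot.ik(position, orientation): joint angles nearest the present ones, or None.
- robot.grab_frame(name): name is "scene" or "side" or "wrist"; returns (picture, depth): 420x560x3 uint8, red, green, blue; 420x560 float32, m along the optical axis (not along the pixel's ray), 0 where there is no reading.
- robot.camera_info(name): a dict with "vfov" (degrees; the focal length in pixels is half the picture's height over the tangent of half this angle, whatever the lens; pixels are square), "cx", "cy" (the principal point, pixels), "k1" (the pictures are not rectified: a ray, as slopes to the right and down, at radius r is drawn at 1 + k1 r^2 times it, then the intrinsics apply), "view" (4x4, takes a point from world to camera coordinates); the wrist camera has in their place "T_tool_cam" (4x4, takes a point from camera to tool coordinates, whose origin is the TCP and whose axes are the flange's). Camera axes: x right, y down, z forward; pixel columns grow to the right and rows downward; lengths in m; the calibration is good to about 2 mm. A picture is of the moment at which its call begins: read the wrist's pose just before it. camera_info takes no time and is no camera call.
A pose or a line that the arm cannot do raises robot.Unreachable and nothing moves.
- robot.job_done(): hands the job in; it is judged then, once.
Readings, each from a call of its own:
- robot.read_t(): time.
- robot.read_qpos(): joint angles.
- robot.read_qvel(): joint speeds.
- robot.read_effort(): joint torques, N m.
- robot.read_position(): TCP position.
- robot.read_tcp_rot(): TCP orientation.
- robot.read_force(): force on the tool from outside, world axes, zero at the start.
- robot.read_ft_torque(): the same for the moment, N m.
- robot.read_grip_width(): opening from 0.0 (shut) to 1.0 (fully open).
- robot.read_finger_force(): force on a finger pad.
Only numpy, scipy, OpenCV 4.12 (cv2) and the standard library are available. Lean on these libraries where they do the work, as an engineer would, in place of code of your own. Each camera call takes 0.05 s, during which the arm holds its last target. There are 200 camera calls.

## Task

Two small inspection stands are on the lab bench, one holding a round culture dish and one holding a square one. Eject the round dish into the empty bay at the end of its stand nearer the robot: move that stand's upright black slide tab all the way to its end stop, then let go so that it snaps back home by itself. Do not work the slide of the stand with the square dish.

Things in the scene. Friction and masses are not known exactly. Their poses are not given: they have to be found in the camera images.
- eject_slide (a joint): Travel (m) of the spring-return slide of the stand that holds the round dish: 0 = home (end farther from the robot), 0.065 = at its end stop (65 mm towards the bay). A spring pulls it home, 3 N at home rising to 7 N at the end stop; let go, it is home in under half a second. Its steel blade, 33 mm ahead of the tab's centre, shoves the dish along.
- eject_tab (a point): Centre of the top face of that slide's upright black tab: 14 mm along the slide x 18 mm across it, top 75 mm above the bench, clear on both sides over its upper 45 mm. It moves with the slide. The point's x axis is level and points away from the bay (the slide is worked along -x); its y axis runs across the stand, the good direction to pinch. At home the tab is 65 mm behind the stand's middle.
- dish_centre (a point): Centre, half-way up, of the round clear culture dish with cream filling, 60 mm across and 15 mm high, lying loose on the stand between the rails, its underside 20 mm above the bench. It starts on the black window in the middle of the stand.
- bay (a point): Where the dish's centre lies once fully ejected: the bay, a grey mat with a low lip at the robot's end of the stand, 63 mm from its middle. Axes as for the tab. The stand is a fixed grey slab 215 mm long, 84 wide, 20 high, turned up to 20 degrees, with rails beside dish and bay up to 28 mm above the bench.
- other_slide (a joint): Travel in metres of the same kind of slide on the otherwise identical stand that holds the square dish (58 mm square): 0 = home. To be left alone. The two stands lie side by side, 0.25 m or more apart, and may have swapped places.
There are look-alikes about, which are no part of the job. What is shaped like the part that bears dish_centre but purple or yellow is not meant.

How it is judged:
By the outcome, as a careful person would: the job done as asked, in the order asked, and still so for the second after the job is handed in, with the robot touching nothing.
It also fails if it takes over 29 s, if anything falls off the work surface, if the arm or the gripper's body presses on something with over 40 N, if the wrist force passes 120 N, or if a joint passes its speed limit or range.

## Working session

There is one attempt and no reset: what is moved stays moved. The work goes in short steps, each a Python script; the robot and the scene stay as the last script left them, time stands still between calls to the robot, and variables do not carry over. Pictures are saved under pics/ and viewed, at most 10 in all, crops included, and the job is handed in when it is done.

```bash
mkdir -p pics; ls; python3 - <<'E'
from rig import robot
import cv2, numpy as np
for n in("scene","side"):
    im,d=robot.grab_frame(n); np.savez(f"{n}.npz",im=im,d=d)
    cv2.imwrite(f"pics/{n}.png",im[:,:,::-1]); i=robot.camera_info(n); print(n,i,(d>0).mean())
print(robot.camera_info("wrist"),robot.read_t())
E
```

```text
pics
scene {'vfov': 43.03011594704273, 'cx': 286.5244667597139, 'cy': 207.22942386600906, 'k1': -0.178647227709397, 'view': array([[-0.38028414,  0.9248615 ,  0.00389705,  0.18701493],
       [ 0.76480813,  0.31683719, -0.56096588, -0.31239112],
       [-0.52005048, -0.21034593, -0.82782975,  1.39714239],
       [ 0.        ,  0.        ,  0.        ,  1.        ]])} 0.9958843537414966
side {'vfov': 55.07169950045056, 'cx': 281.38096241439615, 'cy': 209.60574538772968, 'k1': -0.09790737930295894, 'view': array([[-0.98425973, -0.17492686, -0.02516683,  0.45780959],
       [-0.07379286,  0.53618596, -0.84086814,  0.11972482],
       [ 0.16058453, -0.82577552, -0.5406546 ,  0.76487724],
       [ 0.        ,  0.        ,  0.        ,  1.        ]])} 0.9959736394557823
{'vfov': 70.77344376431833, 'cx': 274.4838459389348, 'cy': 206.03318755108293, 'k1': 0.017573300312685065, 'T_tool_cam': array([[-1.68739623e-04, -9.52396834e-01, -3.04861021e-01,
         8.27381042e-02],
       [ 9.99999773e-01,  3.80415528e-05, -6.72339935e-04,
        -2.33530835e-04],
       [ 6.51931812e-04, -3.04861066e-01,  9.52396611e-01,
        -1.57409977e-01],
       [ 0.00000000e+00,  0.00000000e+00,  0.00000000e+00,
         1.00000000e+00]])} 0.1
```

View pics/scene.png

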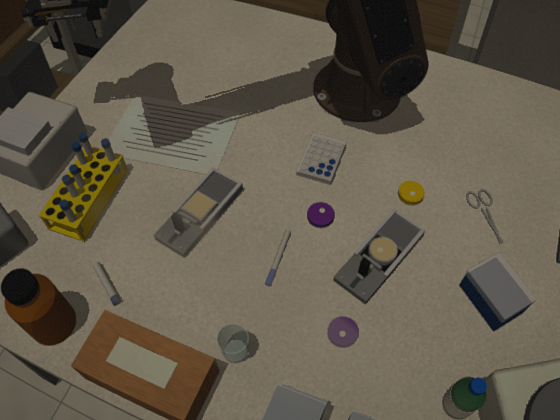

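View pics/side.png

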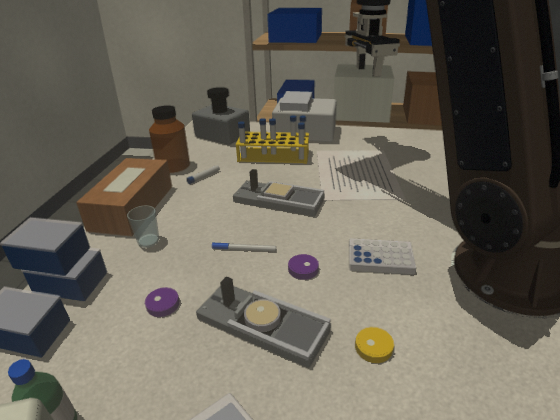

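Scene view: the round cream dish is at (383,250) with its tab at about (365,266), and the square dish is at (201,207). Side view: the round dish is at (262,313) with its tab at (228,290), and the square dish is at (279,190). The purple discs at (320,214) and (343,331) and the yellow one at (411,192) are the look-alikes. The stand with the round cream dish fits, and I'll confirm it in an enlarged crop.

```bash
python3 - <<'E'
import cv2, numpy as np
a=np.load("scene.npz")["im"][205:305,325:430]; b=np.load("side.npz")["im"][265:365,190:335]
f=lambda x,s:cv2.resize(x,None,fx=s,fy=s,interpolation=cv2.INTER_CUBIC)
a=f(a,3.2);b=f(b,3.2)
o=np.hstack([a,b])
cv2.imwrite("pics/crop.png",np.clip(o[:,:,::-1]*1.5,0,255)); print(o.shape)
E
cat > h.py <<'E'
import numpy as np, cv2
from rig import robot
def cam(n):
    i=robot.camera_info(n); f=210/np.tan(np.radians(i["vfov"]/2))
    K=np.array([[f,0,i["cx"]],[0,f,i["cy"]],[0,0,1]]); D=np.array([i["k1"],0,0,0,0.])
    return K,D,i
def slopes(n,px):
    K,D,i=cam(n); return cv2.undistortPoints(np.array(px,float).reshape(-1,1,2),K,D).reshape(-1,2)
def c2w(n):
    i=cam(n)[2]
    if n!="wrist": return np.linalg.inv(i["view"])
    T=np.eye(4);T[:3,:3]=robot.read_tcp_rot();T[:3,3]=robot.read_position()
    return T@i["T_tool_cam"]
def cloud(n,d,T):
    v,u=np.nonzero(d>0); s=slopes(n,np.c_[u,v]); z=d[v,u]
    P=np.c_[s*z[:,None],z]@T[:3,:3].T+T[:3,3]
    o=np.full(d.shape+(3,),np.nan); o[v,u]=P; return o
def tri(obs): # [(pixel slopes, T)]
    A=np.zeros((3,3));b=np.zeros(3)
    for s,T in obs:
        r=T[:3,:3]@[*s,1]; r/=np.linalg.norm(r); M=np.eye(3)-np.outer(r,r); A+=M; b+=M@T[:3,3]
    return np.linalg.solve(A,b)
E
```

```text
(320, 800, 3)[ WARN:0@0.026] global loadsave.cpp:1063 imwrite_ Unsupported depth image for selected encoder is fallbacked to CV_8U.
```

View pics/crop.png

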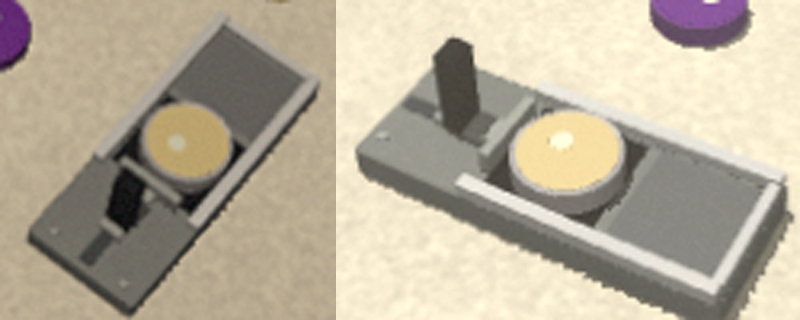

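The crop confirms it: a round cream dish on a black window, with a grey empty bay on the robot's side. The tab top is at about scene (365,258) and side (227,279). Next I'll measure with depth in both views and triangulate as a check.

```bash
python3 - <<'E'
from h import *
np.set_printoptions(precision=4,suppress=True)
px={"scene":dict(tab=(365,258.5),dish=(383,249)),"side":dict(tab=(227.2,279.3),dish=(262,312))}
ob={}
for n in px:
    z=np.load(n+".npz"); T=c2w(n); P=cloud(n,z["d"],T); im=z["im"].astype(int)
    for k,p in px[n].items(): ob.setdefault(k,[]).append((slopes(n,[p])[0],T))
    c=P[int(px[n]["dish"][1]),int(px[n]["dish"][0])]; print(n,"dish pt",c)
    near=np.linalg.norm(P[...,:2]-c[:2],axis=-1)<.14
    cream=near&(im[...,0]-im[...,2]>35)&(P[...,2]>.029)&(P[...,2]<.045)
    v,u=np.nonzero(cream);(ec,ax,an)=cv2.minEnclosingCircle(np.c_[u,v].astype(np.float32))+(0,)
    q=P[cream];cc,r=cv2.minEnclosingCircle(q[:,:2].astype(np.float32)); print(" cream",cc,r,np.median(q[:,2]),len(q))
    tab=near&(P[...,2]>.045)&(np.abs(P[...,2])<.1); q=P[tab]; print(" tab",len(q),q.mean(0),q.min(0),q.max(0))
    t=tab&(P[...,2]>.070); print("  top",P[t].mean(0),np.argwhere(t).mean(0)[::-1],t.sum())
    st=near&(P[...,2]>.012)&(P[...,2]<.032); rect=cv2.minAreaRect(P[st][:,:2].astype(np.float32)); print(" stand",rect, cv2.boxPoints(rect).ravel())
    fl=near&(P[...,2]<.008); print(" floor z",np.median(P[fl][:,2]))
for k in ob: print(k,tri(ob[k]))
E
```

```text
scene dish pt [0.4617 0.2018 0.0335]
 cream (0.46094098687171936, 0.20142413675785065) 0.02719658426940441 0.03453391766858349 417
 tab 118 [0.5274 0.1786 0.0657] [0.5174 0.1689 0.0454] [0.5353 0.1873 0.0787]
  top [0.5252 0.1789 0.0736] [365.5902 261.2787] 61
 stand ((0.44905340671539307, 0.15379774570465088), (0.18070849776268005, 0.21606753766536713), 71.17473602294922) [0.3176 0.1031 0.5222 0.0334 0.5805 0.2045 0.376  0.2742]
 floor z -0.0011772019342589646
side dish pt [0.4598 0.2051 0.0348]
 cream (0.46131911873817444, 0.20501179993152618) 0.02763524278998375 0.03523755508170712 576
 tab 222 [0.5225 0.1856 0.0631] [0.5148 0.1733 0.0451] [0.533  0.1925 0.0765]
  top [0.5234 0.1833 0.0734] [225.7625 281.325 ] 80
 stand ((0.44788622856140137, 0.15768232941627502), (0.18101650476455688, 0.21563836932182312), 71.70430755615234) [0.3171 0.1056 0.5218 0.0379 0.5787 0.2098 0.3739 0.2775]
 floor z -0.00037361881595643354
tab [0.5214 0.1771 0.074 ]
dish [0.4606 0.2019 0.0315]
```

```bash
python3 - <<'E'
from h import *
np.set_printoptions(precision=4,suppress=True)
a=np.radians(-18.5);ex=np.array([np.cos(a),np.sin(a),0]);ey=np.array([-ex[1],ex[0],0])
tab=np.array([.524,.181,0])
best=None
for s in(1,-1):
    R=np.c_[-s*ex,s*ey,[0,0,-1]]
    js=[robot.ik(tab+[0,0,z]+d*ex,R) for z,d in((.2,0),(.04,0),(.04,-.068))]; print(s,js)
    if all(j is not None for j in js):
        c=np.abs(js[0]-np.array(robot.read_qpos())).max()
        if best is None or c<best[0]: best=(c,R)
R=best[1]
q0=np.array(robot.read_qpos())
robot.goto(tab+[0,0,.2],R); np.save("R.npy",R)
print(robot.read_t(),robot.read_position())
T=c2w("wrist"); im,d=robot.grab_frame("wrist"); np.savez("w1.npz",im=im,d=d,T=T); cv2.imwrite("pics/w1.png",im[:,:,::-1])
P=cloud("wrist",d,T); near=np.linalg.norm(P[...,:2]-tab[:2],axis=-1)<.05
t=near&(P[...,2]>.068)&(P[...,2]<.085);r=cv2.minAreaRect(P[t][:,:2].astype(np.float32));print(P[t].mean(0),t.sum(),r,np.argwhere(t).mean(0)[::-1])
E
```

```text
1 [array([  39.2971,   10.3559,  -16.9343,    0.    ,  -62.7099, -147.7971]), array([  39.2971,   20.4253,  -27.5772,   -0.    ,  -41.9975, -147.7971]), array([  46.2436,   16.3681,  -34.1808,   -0.    ,  -39.4511, -154.7436])]
-1 [array([ 39.2971,  10.3559, -16.9343,   0.    , -62.7099,  32.2029]), array([ 39.2971,  20.4253, -27.5772,   0.    , -41.9975,  32.2029]), array([ 46.2436,  16.3681, -34.1808,   0.    , -39.4511,  25.2564])]
2.9667 [0.5242 0.1804 0.2   ]
[0.5256 0.1784 0.0738] 246 ((0.5250400304794312, 0.17856258153915405), (0.017997542396187782, 0.013466207310557365), 69.87610626220703) [275.8455 197.2683]
```

View pics/w1.png

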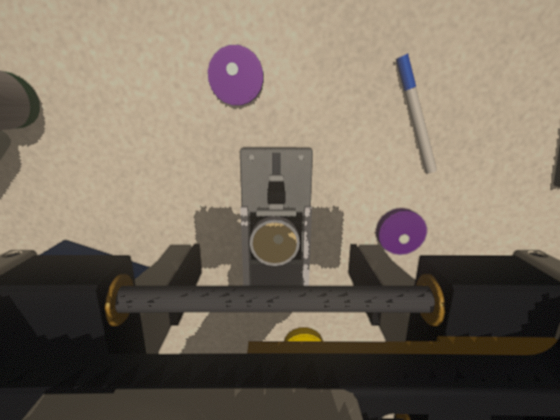

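The wrist view shows the black tab at (276,190), the dish at (274,243), and clear space for both fingers. Depth gives the tab top as 18 x 13.5 mm at z = 0.074, which fits the description. I'll pinch it and pull.

```bash
python3 - <<'E'
from h import *
np.set_printoptions(precision=4,suppress=True)
R=np.load("R.npy"); a=np.radians(-18.8);ex=np.array([np.cos(a),np.sin(a),0])
tab=np.array([.525,.1787,.042])
robot.servo_line(tab+[0,0,.05],ori=R,speed=.15); robot.servo_line(tab,speed=.1)
print("f",robot.read_force()); robot.move_gripper(0.0)
w=robot.read_grip_width(); print("w mm",w*88,robot.read_finger_force(),robot.read_force(),robot.read_t())
if 14<w*88<23:
    f0=np.array(robot.read_force())
    robot.servo_line(tab-.060*ex,speed=.06)
    for s in range(61,71):
        robot.servo_line(tab-s*.001*ex,speed=.02)
        f=(np.array(robot.read_force())-f0)
        print(s,f@ex,f, -(np.array(robot.read_position())-tab)@ex,robot.read_grip_width()*88)
        if f@ex>22: break
    n="side"; im,d=robot.grab_frame(n); cv2.imwrite("pics/pull.png",cv2.resize(im[240:390,150:350,::-1],None,fx=3,fy=3))
    print(robot.read_t())
E
```

```text
f [-0.0682 -0.2303  0.2104]
w mm 18.305255855895265 29.99994546175003 [ 0.1492 -0.231   0.0086] 5.6333
61 5.500641556710455 [ 4.6017 -3.5512 -2.7816] 0.06068847231136183 17.833901815909034
62 7.061545928162598 [ 5.9065 -4.5619 -3.1949] 0.06165413439838603 18.26753041192895
63 6.3449817597351075 [ 5.1823 -4.4658 -2.7444] 0.0626700080241643 17.82427722340152
64 5.923992022845394 [ 4.8361 -4.1764 -3.6463] 0.0636702949308005 18.028413880999725
65 5.866139399980012 [ 4.7041 -4.3846 -2.7516] 0.06467052040697925 17.902859231620027
66 11.22458111430133 [ 9.9544 -5.5894 -4.3159] 0.06519592686729825 17.85166750349786
67 17.0019108679417 [14.7211 -9.5144 -8.2865] 0.06535141330291322 17.863218989961517
68 22.963450204245433 [ 19.9871 -12.5446 -12.0483] 0.06551230138062912 18.22120690165166
8.8333
```

View pics/pull.png

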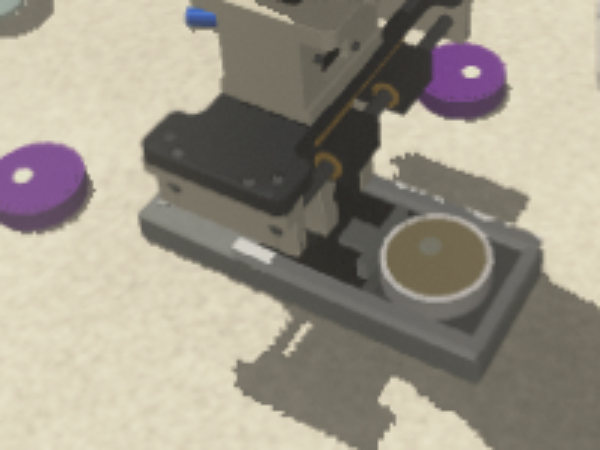

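The force climbs while the position holds at about 65.5 mm, so the tab is at its end stop. The picture shows the dish in the bay at (437,258). Releasing now.

```bash
python3 - <<'E'
from h import *
np.set_printoptions(precision=4,suppress=True)
robot.move_gripper(1.0); robot.dwell(.6)
p=np.array(robot.read_position()); robot.servo_line(p+[0,0,.13],speed=.15)
robot.movej(np.array(robot.read_qpos())+[-45,0,0,0,0,0]); robot.dwell(.3)
print(robot.read_force(),robot.read_t())
a=np.radians(-18.8);ex=np.array([np.cos(a),np.sin(a),0]);mid=np.array([.4635,.1997,0])
for n in("scene","side"):
    im,d=robot.grab_frame(n); P=cloud(n,d,c2w(n)); im=im.astype(int)
    near=np.linalg.norm(P[...,:2]-mid[:2],axis=-1)<.14
    c=near&(im[...,0]-im[...,2]>35)&(P[...,2]>.029)&(P[...,2]<.045)
    cc,r=cv2.minEnclosingCircle(P[c][:,:2].astype(np.float32)); t=near&(P[...,2]>.07)&(P[...,2]<.1)
    print(n,"dish",cc,r,np.median(P[c][:,2]),(np.array([*cc,0])-mid)@ex,"tab",P[t].mean(0),(P[t].mean(0)-mid)@ex)
    if n=="scene": s=im[150:310,140:440]
cv2.imwrite("pics/end.png",cv2.resize(s[:,:,::-1].astype(np.uint8),None,fx=2.5,fy=2.5))
E
```

```text
[ 1.0678 -0.8067  0.2628] 13.4083
scene dish (0.4040699899196625, 0.22172418236732483) 0.026882583275437355 0.033956310404350154 -0.06335701351370943 tab [0.5253 0.1786 0.074 ] 0.0652933087891752
side dish (0.40190574526786804, 0.22374139726161957) 0.027264602482318878 0.035178434243826884 -0.0660558732723792 tab [0.5235 0.1834 0.0734] 0.0620751737788739
```

View pics/end.png

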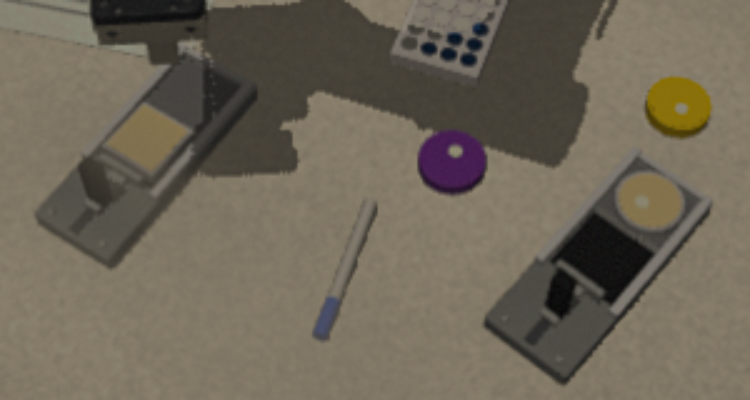

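The round dish lies in the bay at (650,200) and its tab is back home at (560,292). The square-dish stand on the left is untouched, and the gripper is clear.

```bash
python3 -c "
from rig import robot
print(robot.job_done())"
```

```text
the job is handed in; nothing more can be done
None
```

The round dish is in its bay, its slide went to the end stop and snapped back home, the square-dish stand was not touched, and I handed the job in shortly after 13.4 s on the robot's clock, without being shown a verdict.

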